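# Level the collimator head and hold the centring pin in its bore

## Task

Using the red ball lever, swivel the collimator head until the lever points along the black arrow on the dial, and tilt it until the lever is level. Then take the steel centring pin from its blue holder and lower it upright through the middle of the tungsten insert, without the pin touching the insert or the stand, until its tip shows about 30 mm below the insert's underside; finish still holding it there, centred and hanging free. Leave the spare insert, the cream tray and the sliding tray of arrows where they are.

Things in the scene. Friction and masses are not known exactly. Their poses are not given: they have to be found in the camera images.
- yoke (a point): The swivel axis of the collimator stand, 32 mm above the shelf; z up along the axis, x pointing along the lever as seen from above (it turns with the swivel, not with the tilt). The stand is a fixed aluminium dial plate, 280 mm across and 12 mm thick, with a 124 mm wide round yoke plate on it (its top 36 mm above the shelf) and two grey uprights either side of the head (26 mm wide along x, at y = 46 to 56 mm either side, tops 138 mm above the shelf).
- bore (a point): Centre of the through bore of the dark tungsten insert in the tilting head, 120 mm above the shelf on the swivel and tilt axes; z is the bore axis (vertical when level), x points along the lever. Insert: outer diameter 57 mm, 30 mm thick (15 mm either side of this point), bore 24 mm across; an aluminium collar of 70 mm diameter, 24 mm thick, surrounds it. This point does not move when the head is swivelled or tilted.
- ball (a point): Centre of the red grip ball, 24 mm across, at the end of the 8 mm steel lever, 85 mm from the bore centre along the head's x. Level lever: ball centre 120 mm above the shelf. Moving the ball sideways swivels the head, moving it up or down tilts it; both joints have friction (about 2.5 N at the ball) and stay where they are left.
- arrow_mark (a point): The black acrylic arrow, 33 mm long, 3 mm thick, lying on the rim of the dial plate, fixed to it: a point on its upper face, 120 mm from the swivel axis and 15 mm above the shelf. Its x axis is the direction in which the arrow points, radially outward from the swivel axis; z up.
- swivel (a joint): Swivel of the yoke about the vertical axis, rad, anticlockwise from above positive, range -1.3 to 1.5; 0 is the lever along the stand's own x, not the arrow's direction.
- tilt (a joint): Tilt of the head about the horizontal axis across the lever, rad, range -0.4 to 0.7: 0 is level (bore vertical), positive is ball raised. It starts raised and can be pushed past level.
- pin_mid (a point): Half-way up the steel centring pin, 75 mm above its tip. The pin is 150 mm long and weighs about 0.17 kg: a shank of 10 mm diameter for the lower 112 mm, then a round grip head of 22 mm diameter and 38 mm tall. z points up along the pin. It stands upright, loose, in its holder.
- pin_tip (a point): Lower end of the pin on its axis; z up along the pin.
- pin_grip (a point): Centre of the pin's grip head on its axis, 131 mm above the tip; z up along the pin. Hold the pin here.
- holder: Blue plastic block, 60 x 60 x 60 mm, fixed; origin at the centre of its underside. The pin stands in a 12 mm hole in the middle of its top, 50 mm deep, so the pin's tip is 10 mm above the shelf and has to be lifted 50 mm to come out.
- spare_mid (a point): Centre of a spare dark tungsten insert (loose ring, outer diameter 57 mm, 30 mm tall) standing on the shelf; leave alone.
- tray_mid (a point): Centre of the cream enamel tray (loose, 140 x 200 x 22 mm, long side along its y); leave alone.
- carriage_mid (a point): Centre of the grey sliding tray (90 x 130 x 22 mm) that holds black arrow markers, on a 460 mm long aluminium rail along its y; its top is 47 mm above the shelf. Leave alone.
Mind the look-alikes: they are no part of the job. Of the things like the part that bears pin_mid, leave any that is purple; of the rest the larger one is meant.

How it is judged:
On the way:
1. the lever points along the arrow and the head is level, before the pin leaves its holder (value of joint tilt between -0.09 and 0.09 rad and angle between the x axis of yoke and the x axis of arrow_mark, either way round below 0.1 rad and height (world z) of pin_tip below 0.03 m), for 0.3 s.
At the end, for the whole second after the job is handed in: Lever within 0.10 rad of the arrow, tilt within 0.09 rad of level; pin held by the fingers, at rest, upright within 0.08 rad, tip and mid-point within 4.5 mm of the bore centre seen from above, tip 55 to 95 mm above the shelf (10 to 50 mm below the insert), touching neither stand nor holder (value of joint tilt between -0.09 and 0.09 rad and angle between the x axis of yoke and the x axis of arrow_mark, either way round below 0.1 rad and horizontal distance between each of pin_tip, pin_mid and bore below 0.0045 m and angle between pin_tip's own z axis and vertical below 0.08 rad and height (world z) of pin_tip between 0.055 and 0.095 m and contact force between pin and stand below 0.1 N and contact force between pin and holder below 0.1 N and contact force between pin and the fingers above 1 N and linear speed of pin below 0.02 m/s); the arm keeps its last pose, push and grip.
It fails at once if the pin touches the insert, head or stand (contact force between pin and stand above 0.3 N).
It fails at once if the spare insert is moved by more than 15 mm (distance of spare_mid from where it was at the start of the episode above 0.015 m).
It fails at once if the cream tray is moved by more than 15 mm (distance of tray_mid from where it was at the start of the episode above 0.015 m).
It fails at once if the sliding tray is moved by more than 15 mm (distance of carriage_mid from where it was at the start of the episode above 0.015 m).
It also fails if it takes over 64 s, if anything falls off the work surface, if the arm or the gripper's body presses on something with over 40 N, if the wrist force passes 120 N, or if a joint passes its speed limit or range.

## Robot

A 6-joint arm with a two-finger parallel gripper is mounted at the origin on the work surface. World frame = base frame: x ahead of the robot, y to its left, z up, the work surface at z = 0. Lengths are in m, angles in rad, forces in N, time in s.
With the tool pointing down it reaches from about 0.35 to 0.85 m from the base axis. Payload 8.1 kg.
Tool frame: the origin (TCP) lies at the very end of the fingers, on their centre line; the grasp point (between the pads) lies 19 mm behind it; z points along the fingers, y is the direction in which the jaws open and shut (so a half turn about z gives the same grasp; the last joint's range is limited). The gripper opens to 93 mm and grips with 3 to 60 N. Pads are 15 mm wide; open, the fingers measure 128 mm over their backs; the gripper's body (75 mm by 188 mm) begins 65 mm behind the grasp point.
Start: joints at [-0.085, 0.13, 1.488, -0, 1.523, -0.085], TCP at [0.6, 0, 0.219] pointing down, gripper open.
Joint ranges: [-2.96, 2.96], [-0.89, 2.26], [0.02, 2.5], [-1.34, 4.48], [0, 2.73], [-2.66, 2.66]. Speed limits (rad/s): [2.39, 2.39, 2.79, 3.14, 3.14, 3.14].

## Interface

Orientations are given as a rotation vector (axis times angle).
In Python, from plant import * gives the robot as it stands.
- The arm moves only by the tool apply_moves, never from a script. Its argument "commands" is one flat list of numbers, 7 for each row, row after row: the shift along the world's x, y, z in cm, then the turn, a rotation vector about the world's x, y, z in rad, then the finger opening in cm, from 0 to 9.3. A call has 1 to 8 rows; each row shifts and turns the pose as measured when the row begins; what a row does not reach is not made up. A row lasts 1/8 s, in which the tool goes at most 62.5 mm and 10.7 degrees, less where a joint would pass 70% of its speed; a pose out of reach is approached as far as the arm can. A call with a gripper value outside its range is refused whole. The fingers move at their own pace and stop on an object; "squeeze" is the grip in N (left out, the last holds). Time passes only in rows, so rows that do not move let the fingers close. It gives the time, the measured TCP pose, the force and the opening at its end, in the units of the state.
- read_state(): the state, without advancing time (a new reading comes with each control period).
- read_camera(name): name is "scene" or "side" or "wrist"; returns (picture, depth): 480x640x3 uint8, blue, green, red; 480x640 float32, m along the optical axis (not along the pixel's ray), 0 where there is no reading.
- camera_model(name): a dict with "intrinsics" (3x3 intrinsics, pixels), "R" (3x3) and "t" (3): a world point X has camera coordinates R X + t. Camera axes: x right, y down, z forward; pixel columns grow to the right and rows downward; lengths in m; the calibration is good to about 2 mm. The wrist camera is an equidistant fisheye: a pixel r from the principal point sees the ray r / f radians off the axis. A picture is of the moment at which its call begins: read the wrist's pose just before it. camera_model takes no time and is no camera call; for the wrist camera it gives the pose at the moment of the call.
- close_job(): hands the job in, once; it reports no verdict.
Trained networks look in the newest picture that a camera, given by its name, has taken for a name from the list of things; names that differ only in an ending like _2 or _b are one class to them, and where a whole thing is asked for, a point or a joint stands for the part that bears it (a point fixed in the world has none). Each returns a list of dicts, best first, with "conf" (0 to 1); they miss things now and then, are a little off and sometimes report something else, mostly with a low value. They report only what shows in the picture. A call takes as long as a camera call. They do not tell look-alikes from the thing itself.
- find_in(query, camera): "point" ([x, y, z] in m, in the coordinates of the camera as it stood for that picture, good to about 4 mm: the middle of the surface that is visible of it).
- cut_out(query, camera): "mask" (480x640 bool, what is visible of it).
- spot_point(query, camera): "point" ([x, y, z] in m, in the coordinates of the camera as it stood for that picture, good to about 4 mm: a listed point, or the origin of a listed thing).
The state is a dict: "t": time; "q": joint angles; "dq": joint speeds; "joint_torque": joint torques, N m; "tool_pos": TCP position; "orientation": TCP orientation; "force": force on the tool from outside, world axes, zero at the start; "wrist_torque": the same for the moment, N m; "opening": finger opening in m.
Only numpy, scipy, OpenCV 4.12 (cv2) and the standard library are available. Lean on these libraries where they do the work, as an engineer would, in place of code of your own. Each camera call takes 0.05 s, during which the arm holds its last target. There are 200 camera calls.

## Working session

There is one attempt and no reset: what is moved stays moved. The work goes in short steps, Python scripts to look and compute and a tool call to move; the robot and the scene stay as the last step left them, time stands still between calls to the robot, and variables do not carry over. Pictures are saved under pics/ and viewed, about 8 in all and at most 12, crops included, and the job is handed in when it is done.

Besides the shell and the picture viewer there is one more tool, called after "Request:" as a command line: name --argument value ..., lists and objects as JSON in quotes. apply_moves: Moves the arm, as the interface text tells. Its arguments: {"type":"object","properties":{"commands":{"type":"array"},"squeeze":{"type":"number"}},"required":["commands"]}

```bash
mkdir -p pics; cat > h.py <<'E'
from plant import *
import numpy as np, cv2
def w(cam,p,m=None):
    m=m or camera_model(cam); return np.array(m["R"]).T@(np.array(p)-np.array(m["t"]).ravel())
def px(cam,u,v,d):
    m=camera_model(cam);K=np.array(m["intrinsics"]);return w(cam,[(u-K[0,2])/K[0,0]*d,(v-K[1,2])/K[1,1]*d,d],m)
E
python3 - <<'E'
from h import *
for c in ("scene","side"):
    im,d=read_camera(c); cv2.imwrite(f"pics/{c}0.png",im); np.save(f"{c}0.npy",d)
    for q in ("yoke","bore","ball","arrow_mark","pin_grip","pin_tip","holder","spare_mid","tray_mid","carriage_mid"):
        r=spot_point(q,c)
        print(c,q,[(np.round(w(c,x["point"]),3).tolist(),round(x["conf"],2)) for x in r[:4]])
print(read_state())
E
```

```text
scene yoke [([0.477, 0.129, 0.032], 0.59)]
scene bore [([0.478, 0.128, 0.121], 0.68)]
scene ball [([0.526, 0.193, 0.154], 0.82)]
scene arrow_mark [([0.598, 0.113, 0.018], 0.4)]
scene pin_grip [([0.497, -0.146, 0.141], 0.55), ([0.526, -0.224, 0.087], 0.53)]
scene pin_tip [([0.524, -0.219, 0.002], 0.73), ([0.582, -0.17, -0.002], 0.59)]
scene holder [([0.497, -0.142, -0.001], 0.64)]
scene spare_mid [([0.659, -0.124, 0.013], 0.77)]
scene tray_mid [([0.709, -0.328, 0.008], 0.62)]
scene carriage_mid [([0.768, 0.084, 0.032], 0.78)]
side yoke [([0.475, 0.132, 0.028], 0.68)]
side bore [([0.475, 0.129, 0.118], 0.98)]
side ball [([0.528, 0.183, 0.152], 0.73)]
side arrow_mark [([0.597, 0.118, 0.014], 0.4)]
side pin_grip [([0.526, -0.225, 0.086], 0.9), ([0.587, -0.165, 0.131], 0.82)]
side pin_tip [([0.527, -0.218, -0.003], 0.72), ([0.59, -0.164, -0.006], 0.57)]
side holder [([0.496, -0.143, -0.0], 0.75)]
side spare_mid [([0.66, -0.124, 0.013], 0.74)]
side tray_mid [([0.708, -0.327, 0.008], 0.68)]
side carriage_mid [([0.768, 0.085, 0.034], 0.65)]
{'t': 1.1, 'q': array([-8.54146157e-02,  1.30421323e-01,  1.48817645e+00, -2.37431188e-05,
        1.52304593e+00, -8.53889136e-02]), 'dq': array([ 6.67582482e-04,  5.23376276e-04,  6.87105671e-05, -4.50840002e-04,
        2.04755955e-03, -3.06861274e-04]), 'joint_torque': array([ 1.16134575e-03, -5.59774625e+01, -4.92059362e+01,  7.66594964e-02,
        2.25410401e-02, -3.52628126e-05]), 'tool_pos': array([5.99995081e-01, 5.00951955e-06, 2.18635420e-01]), 'orientation': array([-2.22145195e+00, -2.22139737e+00,  8.01519533e-05]), 'force': array([-1.65859897,  0.42813848,  0.71218865]), 'wrist_torque': array([-0.0151614 ,  0.01427981, -0.04316374]), 'opening': 0.09294137246616647}
```

View pics/scene0.png

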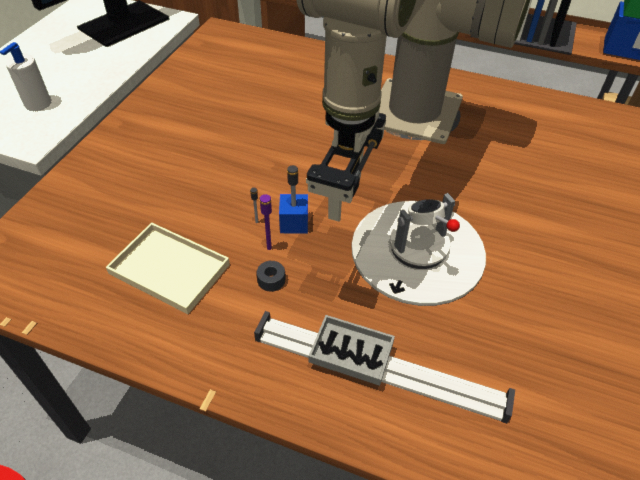

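View pics/side0.png

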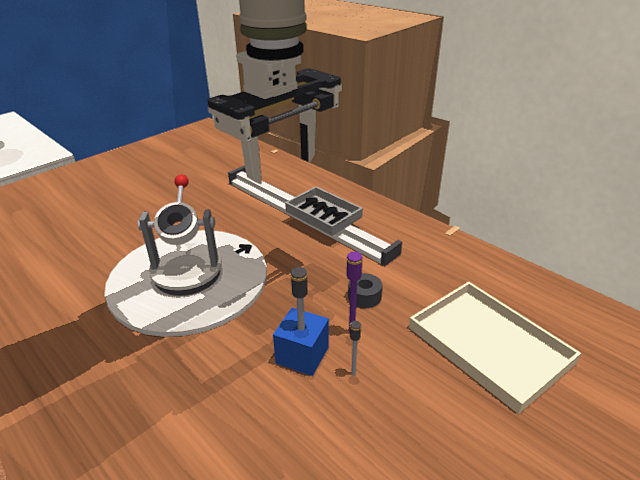

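The scene view shows the blue holder with the grey pin (293,195), a purple look-alike (267,220) and a small spare pin (255,205). The stand is at (420,245), with the ball at (453,225) and the arrow at (397,287). The side view agrees: the big pin is in the holder at (300,300). Next I'll refine the arrow, ball and dial.

```bash
cat >> h.py <<'E'
def cloud(cam,d):
    m=camera_model(cam);K=np.array(m["intrinsics"]);v,u=np.mgrid[:480,:640]
    P=np.stack([(u-K[0,2])/K[0,0]*d,(v-K[1,2])/K[1,1]*d,d],-1)
    return (P-np.array(m["t"]).ravel())@np.array(m["R"])
E
python3 - <<'E'
from h import *
from scipy.optimize import least_squares
for c in ("scene","side"):
    im,d=read_camera(c); W=cloud(c,d); g=im.astype(int)
    # arrow: dark pixels near rim
    r=np.hypot(W[...,0]-.477,W[...,1]-.129)
    m=(d>0)&(r>.095)&(r<.14)&(W[...,2]>.008)&(W[...,2]<.022)&(g.max(-1)<60)
    m&=np.hypot(W[...,0]-.598,W[...,1]-.115)<.035
    P=W[m]; print(c,"arrow",m.sum(),P.mean(0).round(4),"ang",np.arctan2(P[:,1].mean()-.129,P[:,0].mean()-.477))
    e,V=np.linalg.eigh(np.cov(P[:,:2].T)); print(" axis",np.arctan2(*V[::-1,1]),np.sqrt(e))
    b=(g[...,2]>120)&(g[...,1]<60)&(g[...,0]<60)&(d>0)&(np.linalg.norm(W-[.527,.188,.153],axis=-1)<.03)
    P=W[b]; s=least_squares(lambda x:np.linalg.norm(P-x,axis=1)-.012,P.mean(0),loss='soft_l1',f_scale=.001).x
    print(c,"ball",b.sum(),s.round(4))
    # dial rim circle
    z=(d>0)&(r<.16)&(W[...,2]>.007)&(W[...,2]<.018)
    pts=W[z][:,:2]; a=np.arctan2(pts[:,1]-.129,pts[:,0]-.477); k=((a+np.pi)/.1).astype(int)
    E=np.array([pts[k==i][np.argsort(np.hypot(*(pts[k==i]-[.477,.129]).T))[-2]] for i in np.unique(k) if (k==i).sum()>20])
    s=least_squares(lambda x:np.hypot(E[:,0]-x[0],E[:,1]-x[1])-.1395,[.477,.129],loss='soft_l1',f_scale=.001); print(c,"dial",s.x.round(4),len(E))
    # pin head
    h=(d>0)&(np.hypot(W[...,0]-.497,W[...,1]+.144)<.02)&(W[...,2]>.125)&(W[...,2]<.165)
    P=W[h]; s=least_squares(lambda x:np.hypot(P[:,0]-x[0],P[:,1]-x[1])-.011,[.497,-.144],loss='soft_l1',f_scale=.001).x
    print(c,"pin",h.sum(),s.round(4),P[:,2].max().round(4))
E
```

```text
scene arrow 83 [0.5955 0.1165 0.0144] ang -0.10498914525434958
 axis 2.938987351429287 [0.00645989 0.00727484]
scene ball 100 [0.5281 0.1863 0.1559]
scene dial [0.4781 0.13  ] 55
scene pin 196 [ 0.4985 -0.1438] 0.1648
side arrow 81 [0.5934 0.1157 0.0137] ang -0.11358210909669374
 axis -2.843523200054599 [0.00697499 0.00742844]
side ball 89 [0.5292 0.1863 0.1553]
side dial [0.4767 0.1281] 58
side pin 442 [ 0.499  -0.1435] 0.1606
```

Request:
apply_moves --commands '[-1.8, 4.7, 0.5, 0, 0, -0.18, 6, -1.8, 4.7, 0, 0, 0, -0.18, 6, -1.8, 4.7, 0, 0, 0, -0.18, 6, -1.8, 4.6, 0, 0, 0, -0.18, 6, 0, 0, 0, 0, 0, 0, 6]' --squeeze 10

```text
t: 1.82
tool_pos: [0.5258, 0.191, 0.2239]
orientation: [-2.877, -1.261, -0.001]
force: [0.1, -1.2, -0.9]
opening: 0.0601
```

Request:
apply_moves --commands '[0.3, -0.45, -4.4, 0, 0, 0, 6, 0, 0, -4.3, 0, 0, 0, 6, 0, 0, 0, 0, 0, 0, 6]'

```text
t: 2.2
tool_pos: [0.5302, 0.185, 0.1365]
orientation: [2.871, 1.272, 0.006]
force: [0.3, -0.2, 0.1]
opening: 0.0596
```

```bash
python3 - <<'E'
from h import *
s=read_state();print(s["tool_pos"],s["force"])
im,d=read_camera("wrist"); cv2.imwrite("pics/w1.png",im);print(spot_point("ball","wrist")and w("wrist",spot_point("ball","wrist")[0]["point"]))
E
```

```text
[0.53019095 0.18498329 0.13653127] [ 0.29160104 -0.19490649  0.07500103]
[0.53266093 0.18451142 0.1644171 ]
```

View pics/w1.png

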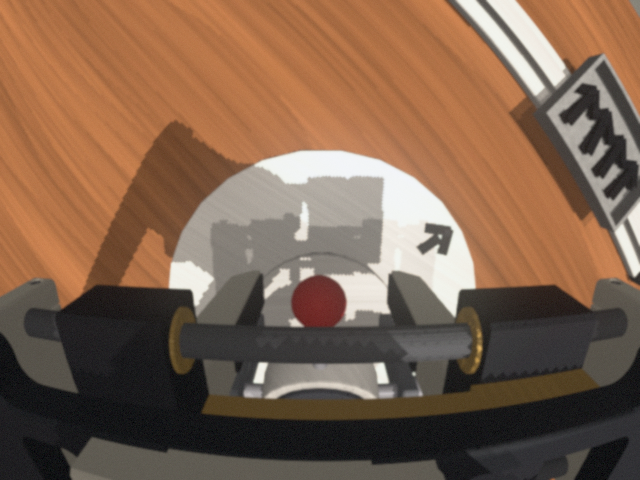

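Request:
apply_moves --commands '[0, 0, 0, 0, 0, 0, 2, 0, 0, 0, 0, 0, 0, 2, 0, 0, 0, 0, 0, 0, 2, 0, 0, 0, 0, 0, 0, 2]' --squeeze 18

```text
t: 2.85
tool_pos: [0.5363, 0.1872, 0.1472]
orientation: [2.87, 1.271, 0.031]
force: [-1.2, 3.3, -2.1]
opening: 0.0245
```

Request:
apply_moves --commands '[0.78, -0.54, -0.42, 0, 0, -0.12, 2, 0.7, -0.66, -0.43, 0, 0, -0.12, 2, 0.61, -0.75, -0.43, 0, 0, -0.12, 2, 0.5, -0.85, -0.45, 0, 0, -0.12, 2]'

```text
t: 3.35
tool_pos: [0.5605, 0.1594, 0.13]
orientation: [3.089, 0.534, 0.023]
force: [-2.6, 0.6, 2.1]
opening: 0.0224
```

```bash
cat > ball.py <<'E'
from h import *
from scipy.optimize import least_squares
for c in ("scene","side"):
    im,d=read_camera(c); W=cloud(c,d); g=im.astype(int); cv2.imwrite(f"pics/{c}b.png",im[150:350,50:500] if c=="side" else im[150:350,300:550])
    b=(g[...,2]>110)&(g[...,1]<60)&(g[...,0]<60)&(d>0)&(np.linalg.norm(W-[.477,.129,.12],axis=-1)<.11)
    P=W[b]
    if len(P)<8: print(c,len(P));continue
    s=least_squares(lambda x:np.linalg.norm(P-x,axis=1)-.012,P.mean(0)-[0,0,.006],loss='soft_l1',f_scale=.001).x
    v=s-[.4772,.129,.12]; print(c,b.sum(),s.round(4),"th",np.arctan2(v[1],v[0]).round(3),"tilt",np.arctan2(v[2],np.hypot(v[0],v[1])).round(3),"R",np.linalg.norm(v).round(4))
s=read_state();print(s["t"],s["tool_pos"],s["force"],s["opening"])
E
python3 ball.py
```

```text
scene 0
side 41 [0.5574 0.1535 0.1377] th 0.297 tilt 0.208 R 0.0857
3.45 [0.56088134 0.15866621 0.12959312] [ 1.02272504 -0.56211456 -1.73822815] 0.02274609397363125
```

Request:
apply_moves --commands '[0.3, -0.9, -0.45, 0, 0, -0.11, 2, 0.2, -0.85, -0.45, 0, 0, -0.11, 2, 0.08, -0.85, -0.45, 0, 0, -0.11, 2, -0.05, -0.9, -0.45, 0, 0, -0.11, 2]'

```text
t: 3.95
tool_pos: [0.5676, 0.1259, 0.1144]
orientation: [3.13, -0.147, 0.028]
force: [0.4, 1.8, 2.7]
opening: 0.0226
```

```bash
python3 ball.py
```

```text
scene 1
side 40 [0.5628 0.1222 0.123 ] th -0.08 tilt 0.035 R 0.0859
4.05 [0.56750658 0.12500715 0.11388063] [ 3.61429685 -0.48007989 -0.10903785] 0.022551430954259207
```

Request:
apply_moves --commands '[0, -0.3, -0.25, 0, 0, 0, 2, 0, 0, 0, 0, 0, 0, 6, 0, 0, 0, 0, 0, 0, 6, 0, 0, 0, 0, 0, 0, 6, 0, 0, 4, 0, 0, 0, 6, 0, 0, 5, 0, 0, 0, 6, 0, 0, 3, 0, 0, 0, 6, 0, 0, 0, 0, 0, 0, 6]'

```text
t: 5.05
tool_pos: [0.565, 0.1222, 0.2329]
orientation: [3.128, -0.128, 0.02]
force: [0.3, -0.3, -0.4]
opening: 0.0598
```

```bash
python3 ball.py
```

```text
scene 48 [0.5604 0.1212 0.1223] th -0.094 tilt 0.027 R 0.0836
side 43 [0.5627 0.1212 0.1204] th -0.091 tilt 0.005 R 0.0858
5.15 [0.56337671 0.12201215 0.22939915] [-0.44512094  0.19076024 -0.75574527] 0.060014661001346246
```

```bash
cat >> h.py <<'E'
def wcloud(d,m):
    K=np.array(m["intrinsics"]);v,u=np.mgrid[:480,:640];a=(u-K[0,2])/K[0,0];b=(v-K[1,2])/K[1,1];th=np.hypot(a,b)+1e-9
    k=np.where(th<1.4,np.tan(np.minimum(th,1.4)),0)/th*d
    return (np.stack([a*k,b*k,d],-1)-np.array(m["t"]).ravel())@np.array(m["R"])
E
python3 - <<'E'
from h import *
m=camera_model("wrist"); im,d=read_camera("wrist"); cv2.imwrite("pics/w2.png",im); W=wcloud(d,m); g=im.astype(int)
print("cam",(-np.array(m["R"]).T@np.array(m["t"]).ravel()).round(3))
for q in ("bore","yoke","ball","arrow_mark","insert"):
    try: print(q,[(w("wrist",x["point"],m).round(4),round(x["conf"],2)) for x in spot_point(q,"wrist")[:2]])
    except Exception as e: print(q,e)
a=(g.max(-1)<70)&(d>0)&(np.hypot(W[...,0]-.597,W[...,1]-.116)<.035)&(W[...,2]>.005)&(W[...,2]<.025)
P=W[a];print("arrow",a.sum(),P.mean(0).round(4),np.argwhere(a).mean(0))
b=(g[...,2]>100)&(g[...,1]<60)&(g[...,0]<60)&(d>0); P=W[b]; print("ball",b.sum(),P.mean(0).round(4),np.argwhere(b).mean(0))
E
```

```text
cam [0.629 0.118 0.397]
bore [(array([0.4725, 0.1307, 0.1219]), 0.73)]
yoke [(array([0.4773, 0.127 , 0.0333]), 0.88), (array([0.5966, 0.1164, 0.0147]), 0.69)]
ball [(array([0.5577, 0.1206, 0.1235]), 0.79)]
arrow_mark [(array([0.5989, 0.1182, 0.012 ]), 0.6)]
insert it knows: arrow_mark, ball, bore, carriage_mid, holder, pin_grip, pin_mid, pin_tip, spare_mid, tray_mid, yoke
arrow 0 [nan nan nan] [nan nan]
ball 57 [0.5572 0.1236 0.1315] [246.66666667 321.40350877]<stdin>:8: RuntimeWarning: Mean of empty slice.
  ret = um.true_divide(
```

View pics/w2.png

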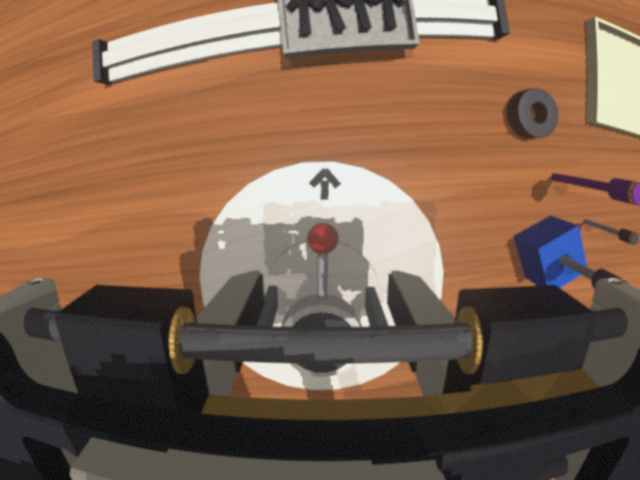

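Lever and arrow line up in the wrist view: the lever runs from (320,290) through the ball (322,238) to the arrow (324,183). Next, the pin.

Request:
apply_moves --commands '[-1.3, -5.3, 1, 0, 0, 0, 6, -1.3, -5.3, 1, 0, 0, 0, 6, -1.3, -5.3, 0, 0, 0, 0, 6, -1.3, -5.3, 0, 0, 0, 0, 6, -1.3, -5.3, 0, 0, 0, 0, 6, 0, 0, 0, 0, 0, 0, 6]'

```text
t: 6.15
tool_pos: [0.4923, -0.1494, 0.243]
orientation: [3.127, -0.124, -0.004]
force: [0.3, -0.2, -0.2]
opening: 0.0598
```

```bash
cat > pin.py <<'E'
from h import *
from scipy.optimize import least_squares
import sys
x0=np.array([float(a) for a in sys.argv[1:3]]);z0,z1,r=map(float,sys.argv[3:6])
for c in ("scene","side"):
    im,d=read_camera(c); W=cloud(c,d)
    h=(d>0)&(np.hypot(W[...,0]-x0[0],W[...,1]-x0[1])<.022)&(W[...,2]>z0)&(W[...,2]<z1)
    P=W[h]; s=least_squares(lambda x:np.hypot(P[:,0]-x[0],P[:,1]-x[1])-r,P[:,:2].mean(0),loss='soft_l1',f_scale=.001).x
    print(c,h.sum(),s.round(4),P[:,2].min().round(4),P[:,2].max().round(4))
    for q in ("pin_tip","pin_grip"): print(" ",q,[w(c,x["point"]).round(3).tolist() for x in spot_point(q,c)[:3]])
s=read_state();print(s["t"],s["tool_pos"],s["orientation"],s["force"],s["opening"])
E
python3 pin.py .4988 -.1437 .125 .165 .011
```

```text
scene 192 [ 0.4985 -0.1436] 0.1251 0.1636
  pin_tip [[0.583, -0.171, -0.003], [0.526, -0.219, 0.002]]
  pin_grip [[0.587, -0.167, 0.132], [0.497, -0.146, 0.141], [0.52, -0.226, 0.084]]
side 449 [ 0.499  -0.1435] 0.125 0.1605
  pin_tip [[0.527, -0.221, -0.001], [0.589, -0.163, -0.006], [0.498, -0.146, 0.0]]
  pin_grip [[0.497, -0.14, 0.142], [0.586, -0.166, 0.128], [0.524, -0.224, 0.086]]
6.45 [ 0.4940227  -0.14489253  0.2436379 ] [ 3.12869233e+00 -1.12941745e-01 -1.97497956e-03] [ 0.20506946  1.11865344 -0.35010191] 0.05996170687207113
```

Request:
apply_moves --commands '[0.45, 0.12, -3, 0, 0, 0, 6, 0, 0, 0, 0, 0, 0, 6]'

```text
t: 6.7
tool_pos: [0.4995, -0.1414, 0.2135]
orientation: [3.129, -0.107, -0.001]
force: [-0.2, -0.5, 0.1]
opening: 0.0596
```

```bash
python3 -c "
from h import *
s=read_state();print(s['tool_pos'],s['orientation'])"
```

```text
[ 0.49946509 -0.14139927  0.21352679] [ 3.12889948e+00 -1.06849897e-01 -1.05717809e-03]
```

Request:
apply_moves --commands '[-0.05, -0.2, -4.6, 0, 0, 0, 6, 0, 0, -4.6, 0, 0, 0, 6, 0, 0, 0, 0, 0, 0, 6]'

```text
t: 7.08
tool_pos: [0.5016, -0.1421, 0.1244]
orientation: [3.127, -0.1, 0.008]
force: [-0.3, 0.9, -0.1]
opening: 0.06
```

```bash
python3 - <<'E'
from h import *
for i in range(3):
    m=camera_model("wrist"); im,d=read_camera("wrist"); s=read_state();print(s['tool_pos'].round(4),s['orientation'].round(3),s["force"].round(1))
cv2.imwrite("pics/w3.png",im)
E
```

```text
[ 0.5033 -0.1427  0.1271] [ 3.126 -0.1    0.014] [ 0.5  0.3 -0.4]
[ 0.5045 -0.1433  0.1288] [ 3.125 -0.101  0.018] [ 0.1 -0.1  1.4]
[ 0.5052 -0.1437  0.1297] [ 3.124 -0.101  0.021] [ 0.6 -1.1  0.3]
```

View pics/w3.png

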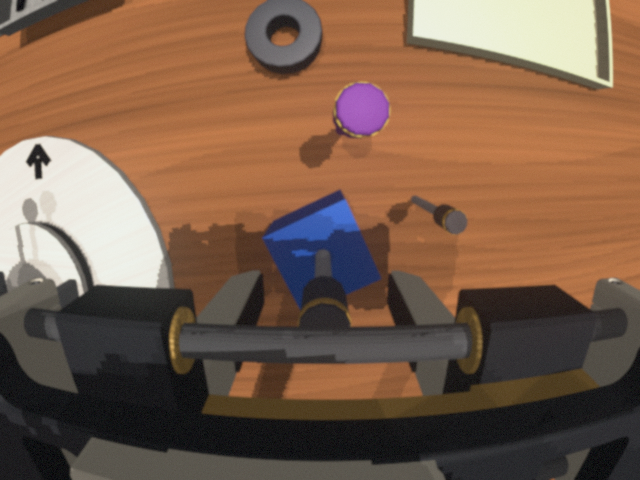

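Request:
apply_moves --commands '[-0.32, 0, -0.4, 0, 0.007, 0, 6, -0.32, 0, -0.4, 0, 0.006, 0, 6, 0, 0, 0, 0, 0, 0, 6, 0, 0, 0, 0, 0, 0, 6]'

```text
t: 7.72
tool_pos: [0.5013, -0.1449, 0.1267]
orientation: [3.121, -0.101, 0.011]
force: [-0.5, -0.5, -0.3]
opening: 0.06
```

```bash
cat > st.py <<'E'
from h import *
from scipy.spatial.transform import Rotation as Ro
import sys
for i in range(int(sys.argv[1]) if len(sys.argv)>1 else 3):
    read_camera("wrist"); s=read_state();print(s["t"],s['tool_pos'].round(4),"zdir",Ro.from_rotvec(s['orientation']).apply([0,0,1]).round(4),s["force"].round(1),s["opening"].round(4))
E
python3 st.py
```

```text
Traceback (most recent call last):
  File "st.py", line 5, in <module>
    read_camera("wrist"); s=read_state();print(s["t"],s['tool_pos'].round(4),"zdir",Ro.from_rotvec(s['orientation']).apply([0,0,1]).round(4),s["force"].round(1),s["opening"].round(4))
                                                                                                                                                                 ^^^^^^^^^^^^^^^^^^
AttributeError: 'float' object has no attribute 'round'
```

```bash
sed -i 's/s\["opening"\].round(4)/s["opening"]/' st.py; python3 st.py 3
```

```text
7.825 [ 0.5012 -0.1448  0.1265] zdir [ 0.0062 -0.019  -0.9998] [-0.3  0.4  0.1] 0.06000393819373832
7.875 [ 0.5012 -0.1448  0.1264] zdir [ 0.006  -0.019  -0.9998] [ 0.   0.8 -1. ] 0.060492287889892936
7.925 [ 0.5012 -0.1448  0.1263] zdir [ 0.006  -0.0189 -0.9998] [-0.5 -0.3 -0.2] 0.059828031346783946
```

Request:
apply_moves --commands '[-0.12, 0.06, -0.25, 0.01, 0.003, 0, 6, -0.12, 0.06, -0.24, 0.009, 0.003, 0, 6, 0, 0, 0, 0, 0, 0, 6, 0, 0, 0, 0, 0, 0, 6]'

```text
t: 8.43
tool_pos: [0.4983, -0.1435, 0.1206]
orientation: [-3.138, 0.102, 0.002]
force: [-0.2, 0.0, 0.4]
opening: 0.0599
```

```bash
python3 st.py 2
```

```text
8.475 [ 0.4983 -0.1435  0.1206] zdir [-0.0013  0.0018 -1.    ] [-0.1 -0.1 -0.2] 0.05998633767565575
8.525 [ 0.4983 -0.1435  0.1207] zdir [-0.0011  0.0017 -1.    ] [-0.   0.3 -0.4] 0.059969136785902974
```

Settled and vertical at the pin. Closing.

Request:
apply_moves --commands '[0, 0, 0, 0, 0, 0, 1.5, 0, 0, 0, 0, 0, 0, 1.5, 0, 0, 0, 0, 0, 0, 1.5, 0, 0, 0, 0, 0, 0, 1.5, 0, 0, 0, 0, 0, 0, 1.5]' --squeeze 30

```text
t: 9.15
tool_pos: [0.4985, -0.1433, 0.121]
orientation: [-3.138, 0.101, 0.001]
force: [0.3, 0.0, -0.4]
opening: 0.0215
```

```bash
python3 st.py 2
```

```text
9.2 [ 0.4985 -0.1434  0.1209] zdir [-7.0e-04  1.5e-03 -1.0e+00] [ 0.1 -0.5 -0.8] 0.02189678082884832
9.25 [ 0.4985 -0.1434  0.1209] zdir [-7.0e-04  1.5e-03 -1.0e+00] [-0.6 -0.3 -0.3] 0.02155847701839206
```

Request:
apply_moves --commands '[0, 0, 1, 0, 0, 0, 1.5, 0, 0, 1, 0, 0, 0, 1.5, 0, 0, 1, 0, 0, 0, 1.5, 0, 0, 1, 0, 0, 0, 1.5, 0, 0, 1, 0, 0, 0, 1.5, 0, 0, 1, 0, 0, 0, 1.5, 0, 0, 1, 0, 0, 0, 1.5, 0, 0, 1, 0, 0, 0, 1.5]'

```text
t: 10.25
tool_pos: [0.4981, -0.1432, 0.2063]
orientation: [-3.138, 0.101, 0.002]
force: [0.1, -0.6, -2.2]
opening: 0.0213
```

Request:
apply_moves --commands '[0, 0, 2, 0, 0, 0, 1.5, 0, 0, 2, 0, 0, 0, 1.5, 0, 0, 2, 0, 0, 0, 1.5, 0, 0, 2, 0, 0, 0, 1.5, 0, 0, 0, 0, 0, 0, 1.5, 0, 0, 0, 0, 0, 0, 1.5]'

```text
t: 11.0
tool_pos: [0.4977, -0.1431, 0.2903]
orientation: [-3.138, 0.101, 0.002]
force: [-0.5, 0.1, -2.8]
opening: 0.0215
```

```bash
python3 st.py 2
```

```text
11.05 [ 0.4978 -0.1431  0.2904] zdir [-0.0012  0.0017 -1.    ] [ 0.3  0.3 -1.3] 0.02137741723982163
11.1 [ 0.4977 -0.1431  0.2902] zdir [-0.0015  0.0018 -1.    ] [-0.2  0.1 -2.1] 0.021528257658089273
```

Request:
apply_moves --commands '[-0.2, 2, 0, 0, 0, 0, 1.5, -0.3, 4, 0, 0, 0, 0, 1.5, -0.3, 4.5, 0, 0, 0, 0, 1.5, -0.3, 4.5, 0, 0, 0, 0, 1.5, -0.3, 4.5, 0, 0, 0, 0, 1.5, -0.3, 4, 0, 0, 0, 0, 1.5, -0.2, 2, 0, 0, 0, 0, 1.5, -0.1, 1, 0, 0, 0, 0, 1.5]'

```text
t: 12.1
tool_pos: [0.4704, 0.1361, 0.2842]
orientation: [-3.135, 0.1, 0.017]
force: [0.7, 0.3, -1.6]
opening: 0.0212
```

Request:
apply_moves --commands '[0, 0, 0, 0, 0, 0, 1.5, 0, 0, 0, 0, 0, 0, 1.5, 0, 0, 0, 0, 0, 0, 1.5]'

```text
t: 12.48
tool_pos: [0.4699, 0.1355, 0.2836]
orientation: [-3.136, 0.101, 0.019]
force: [-0.6, -0.9, -1.5]
opening: 0.0215
```

```bash
python3 st.py 2
```

```text
12.525 [0.47   0.1354 0.2836] zdir [-0.0118  0.0044 -0.9999] [ 0.9  0.7 -1.8] 0.02153919195388445
12.575 [0.47   0.1356 0.2836] zdir [-0.0117  0.0046 -0.9999] [-0.4  0.3 -1.5] 0.02135534122390315
```

Request:
apply_moves --commands '[0.36, -0.33, -1, -0.002, -0.006, 0, 1.5, 0.36, -0.32, -0.9, -0.002, -0.006, 0, 1.5, 0, 0, 0, 0, 0, 0, 1.5, 0, 0, 0, 0, 0, 0, 1.5, 0, 0, 0, 0, 0, 0, 1.5]'

```text
t: 13.2
tool_pos: [0.4776, 0.1276, 0.2626]
orientation: [-3.14, 0.104, -0.0]
force: [0.9, -0.3, -1.3]
opening: 0.0215
```

```bash
python3 st.py 2; cat > rel.py <<'E'
from h import *
from scipy.optimize import least_squares
# pin shank vs. collar/insert in the same cameras
for c in ("scene","side"):
    im,d=read_camera(c); cv2.imwrite(f"pics/{c}_r.png",im); W=cloud(c,d); r=np.hypot(W[...,0]-.477,W[...,1]-.129)
    for z0,z1 in((.14,.2),(.2,.26)):
        P=W[(d>0)&(r<.018)&(W[...,2]>z0)&(W[...,2]<z1)]
        if len(P)<10: print(c,z0,len(P)); continue
        s=least_squares(lambda x:np.hypot(P[:,0]-x[0],P[:,1]-x[1])-.005,P[:,:2].mean(0),loss='soft_l1',f_scale=.0007).x
        print(c,"shank",z0,len(P),s.round(4),"zmin",P[:,2].min().round(4))
    C=W[(d>0)&(r<.042)&(W[...,2]>.129)&(W[...,2]<.1385)&(r>.009)]  # insert top ring
    k=C[(np.abs(C[:,2]-.135)<.003)&(np.hypot(C[:,0]-.477,C[:,1]-.129)<.032)]
    s=least_squares(lambda x:np.clip(np.hypot(k[:,0]-x[0],k[:,1]-x[1])-.0285,0,1)+np.clip(.012-np.hypot(k[:,0]-x[0],k[:,1]-x[1]),0,1),[.477,.129]).x
    print(c,"ring top",len(k),"z",np.median(k[:,2]).round(4),s.round(4),"ext",k[:,:2].min(0).round(4),k[:,:2].max(0).round(4))
    for q in ("bore","pin_tip"): print(" ",q,[w(c,x["point"]).round(4).tolist() for x in spot_point(q,c)[:3]])
E
python3 rel.py
```

```text
13.25 [0.4777 0.1276 0.2627] zdir [ 3.e-04  0.e+00 -1.e+00] [-0.5 -0.1 -0.7] 0.021584356760599974
13.3 [0.4777 0.1276 0.2628] zdir [ 5.e-04 -0.e+00 -1.e+00] [ 1.3 -0.3 -1.5] 0.021806938882684326
scene shank 0.14 100 [0.4774 0.1263] zmin 0.1519
scene shank 0.2 139 [0.4772 0.1263] zmin 0.2004
scene ring top 413 z 0.1343 [0.4779 0.1293] ext [0.4467 0.0986] [0.5083 0.1603]
  bore [[0.4777, 0.1284, 0.1264]]
  pin_tip [[0.7068, -0.3265, 0.0099], [0.4836, 0.1269, 0.1533], [0.5807, -0.1699, -0.0013]]
side shank 0.14 178 [0.4782 0.1263] zmin 0.1511
side shank 0.2 231 [0.478 0.126] zmin 0.2007
side ring top 434 z 0.1337 [0.4771 0.1282] ext [0.4489 0.0998] [0.5057 0.1564]
  bore [[0.4784, 0.133, 0.122]]
  pin_tip [[0.5904, -0.1611, -0.0058], [0.4786, 0.1315, 0.1508], [0.5251, -0.2203, -0.0019]]
```

Request:
apply_moves --commands '[0, 0.26, 0, 0, 0, 0, 1.5, 0, 0, 0, 0, 0, 0, 1.5, 0, 0, 0, 0, 0, 0, 1.5]'

```text
t: 13.98
tool_pos: [0.4777, 0.1305, 0.2627]
orientation: [-3.14, 0.103, -0.001]
force: [0.3, -0.0, -0.9]
opening: 0.0216
```

```bash
python3 st.py 1; python3 rel.py|grep -v "bore\|pin_tip"; python3 -c "
import cv2,numpy as np
a=cv2.imread('pics/scene_r.png')[140:260,360:480];b=cv2.imread('pics/side_r.png')[120:240,115:235]
cv2.imwrite('pics/rel1.png',cv2.resize(np.hstack([a,b]),(800,400),interpolation=cv2.INTER_CUBIC))"
```

```text
14.025 [0.4777 0.1304 0.2627] zdir [ 3.e-04  1.e-04 -1.e+00] [-0.5  0.5 -1.4] 0.021395636008201862
scene shank 0.14 101 [0.4772 0.1291] zmin 0.1508
scene shank 0.2 143 [0.4774 0.1291] zmin 0.2012
scene ring top 401 z 0.1344 [0.4778 0.1294] ext [0.4483 0.0981] [0.5079 0.1585]
side shank 0.14 174 [0.4781 0.129 ] zmin 0.1505
side shank 0.2 234 [0.478  0.1287] zmin 0.2
side ring top 435 z 0.1338 [0.4776 0.1283] ext [0.4489 0.0993] [0.5069 0.1566]
```

View pics/rel1.png

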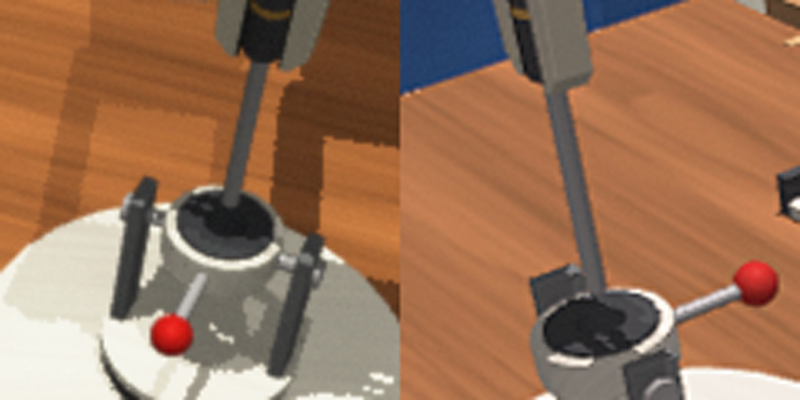

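Both crops show the pin over the middle of the insert and the residuals are under 1 mm. Lowering slowly.

Request:
apply_moves --commands '[0, 0, -0.4, 0, 0, 0, 1.5, 0, 0, -0.4, 0, 0, 0, 1.5, 0, 0, -0.4, 0, 0, 0, 1.5, 0, 0, -0.4, 0, 0, 0, 1.5, 0, 0, 0, 0, 0, 0, 1.5]'

```text
t: 14.95
tool_pos: [0.4774, 0.1303, 0.245]
orientation: [3.14, -0.104, -0.001]
force: [-0.4, 0.6, -1.2]
opening: 0.0216
```

```bash
python3 st.py 2
```

```text
15.0 [0.4775 0.1303 0.2453] zdir [-1.e-04 -1.e-04 -1.e+00] [ 0.1 -0.  -0.9] 0.02135842719098008
15.05 [0.4776 0.1303 0.2455] zdir [ 2.e-04  0.e+00 -1.e+00] [-0.6  0.4 -2.3] 0.021991368337919225
```

Very stable. Continuing.

Request:
apply_moves --commands '[0, 0, -0.4, 0, 0, 0, 1.5, 0, 0, -0.4, 0, 0, 0, 1.5, 0, 0, -0.4, 0, 0, 0, 1.5, 0, 0, -0.4, 0, 0, 0, 1.5, 0, 0, -0.4, 0, 0, 0, 1.5, 0, 0, -0.4, 0, 0, 0, 1.5, 0, 0, 0, 0, 0, 0, 1.5]'

```text
t: 15.92
tool_pos: [0.4776, 0.1303, 0.2198]
orientation: [-3.14, 0.104, -0.0]
force: [-0.8, -0.1, -0.4]
opening: 0.0217
```

```bash
python3 st.py 2
```

```text
15.975 [0.4778 0.1303 0.2201] zdir [ 6.e-04  1.e-04 -1.e+00] [ 0.4  0.6 -1.7] 0.02147016871439006
16.025 [0.4779 0.1304 0.2203] zdir [ 9.e-04  1.e-04 -1.e+00] [ 0.4  0.4 -1.8] 0.021779566535911937
```

Request:
apply_moves --commands '[0, 0, -0.4, 0, 0, 0, 1.5, 0, 0, -0.4, 0, 0, 0, 1.5, 0, 0, -0.4, 0, 0, 0, 1.5, 0, 0, -0.4, 0, 0, 0, 1.5, 0, 0, -0.4, 0, 0, 0, 1.5, 0, 0, -0.4, 0, 0, 0, 1.5, 0, 0, -0.4, 0, 0, 0, 1.5, 0, 0, -0.3, 0, 0, 0, 1.5]'

```text
t: 17.02
tool_pos: [0.478, 0.1304, 0.1874]
orientation: [-3.14, 0.104, -0.002]
force: [0.3, 0.2, -2.2]
opening: 0.0215
```

Request:
apply_moves --commands '[0, 0, 0, 0, 0, 0, 1.5, 0, 0, 0, 0, 0, 0, 1.5, 0, 0, 0, 0, 0, 0, 1.5, 0, 0, 0, 0, 0, 0, 1.5]'

```text
t: 17.52
tool_pos: [0.4782, 0.1304, 0.1876]
orientation: [-3.14, 0.104, -0.003]
force: [-0.2, 0.0, -1.2]
opening: 0.0213
```

```bash
python3 st.py 2; python3 rel.py|grep -v "bore\|pin_tip"; python3 ball.py;  python3 -c "
import cv2,numpy as np
a=cv2.imread('pics/scene_r.png')[170:290,360:480];b=cv2.imread('pics/side_r.png')[160:280,115:235]
cv2.imwrite('pics/rel2.png',cv2.resize(np.hstack([a,b]),(800,400),interpolation=cv2.INTER_CUBIC))"
```

```text
17.575 [0.4781 0.1304 0.1876] zdir [ 1.8e-03  3.0e-04 -1.0e+00] [-0.2 -0.5 -1.9] 0.021741145316501006
17.625 [0.4782 0.1304 0.1876] zdir [ 1.8e-03  3.0e-04 -1.0e+00] [-0.3 -1.  -1.5] 0.02169272937612392
scene shank 0.14 167 [0.4855 0.1293] zmin 0.1403
scene shank 0.2 330 [0.4834 0.1271] zmin 0.2002
scene ring top 405 z 0.1345 [0.4778 0.1294] ext [0.4481 0.098 ] [0.5088 0.1597]
side shank 0.14 200 [0.4729 0.1234] zmin 0.1403
side shank 0.2 255 [0.4711 0.135 ] zmin 0.2007
side ring top 403 z 0.1337 [0.4777 0.1283] ext [0.4492 0.1003] [0.5082 0.1574]
scene 103 [0.5611 0.1216 0.1212] th -0.087 tilt 0.014 R 0.0843
side 97 [0.5622 0.1212 0.1202] th -0.091 tilt 0.003 R 0.0853
18.025 [0.4780568 0.1303625 0.1874026] [-0.08561222 -0.34497554 -0.84258958] 0.021375150849309014
```

View pics/rel2.png

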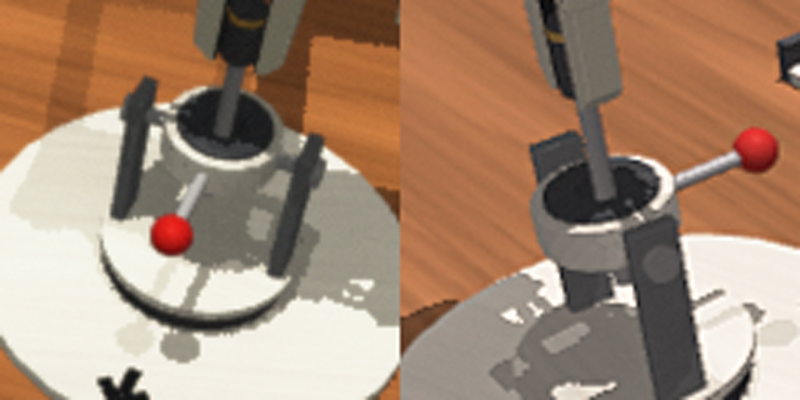

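The pin hangs centred in the bore. The TCP has shifted only 0.4 mm since the centring check, and the wrist force is just the pin's weight. The shank fit in this last run isn't usable, because the fingers now fall inside its height band.

```bash
python3 -c "
from plant import *
print(close_job())"
```

```text
the job is handed in; nothing more can be done
None
```

The job is handed in at about 18 s on the clock. The head is aligned and level, and the pin is still held upright through the middle of the insert. No verdict came back.

**Head:** I gripped the red ball and swung it round to the arrow, lowering it to level on the way. The last check put the lever at about -0.09 rad, with the arrow measured at about -0.11 rad. Tilt came out at 0.00 to 0.015 rad, and the wrist view showed lever and arrow in line. The first grip on the ball slipped about 11 mm, but the ball still followed.

**Pin:** I took the larger grey pin from the blue holder and moved it over the bore.
- **Centring:** before lowering, the pin and insert centres agreed within about 1 mm in both cameras. The tool shifted only about 0.4 mm sideways during the descent.
- **Depth:** the tip is at about 75 mm, which is 30 mm below the insert. This is worked out from the tool height, since the tip can't be seen there.
- **Hanging free:** the tool is within 0.002 rad of vertical. The wrist force is about 1 to 2 N, roughly the pin's own weight.

**Failed check:** the final camera fit of the pin shank could not be used because the fingers got into the measurement. Final centring therefore rests on the earlier fit, the tool's small drift and the last pictures. I did not re-measure the spare insert, cream tray and sliding tray at the end; the arm never went down near them.

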